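Load the spring chuck and hold it flush

ROBOT

A 6-joint arm with a two-finger parallel gripper is mounted at the origin on the work surface. World frame = base frame: x ahead of the robot, y to its left, z up, the work surface at z = 0. Lengths are in mm, angles in rad, forces in N, time in s.
With the tool pointing down it reaches from about 300 to 1000 mm from the base axis. Payload 5.1 kg.
Tool frame: the origin (TCP) lies at the very end of the fingers, on their centre line; the grasp point (between the pads) lies env.tcp_to_grasp behind it (env.tcp_to_grasp is the distance from the TCP to the grasp point, in mm); y points along the fingers, z is the direction in which the jaws open and shut, and the axes are right-handed (so a half turn about y gives the same grasp; the last joint's range is limited). The gripper opens to 95 mm and grips with 3 to 60 N. Pads are 20 mm wide; open, the fingers measure 119 mm over their backs; the gripper's body (75 mm by 180 mm) begins 59 mm behind the grasp point.
Start: joints at [1.045, 0.124, 1.65, -0, 1.367, -0.083], TCP at [278.524, 587.289, 214.656] pointing down, gripper open.
Joint ranges: [-2.61, 2.61], [-1.02, 2.33], [0.03, 2.71], [-1.35, 4.49], [0.32, 2.68], [-2.91, 2.91]. Speed limits (rad/s): [2.57, 2.57, 3.14, 3.14, 3.14, 3.14].

INTERFACE

Orientations are given as a unit quaternion [x, y, z, w].
In Python, from bench import env gives the robot as it stands.
- The arm moves only by the shell command python3 -m handwheel 'ROWS' [FORCE]. ROWS is a JSON object of lists of equal length, an entry for each row: "travel": the shift along the tool's x, y, z in cm, a list of three; "angular": the turn, a rotation vector about the tool's x, y, z in degrees, a list of three; "gripper": the opening in per cent of the stroke, from 0 (shut) to 100 (fully open). In form: {"travel": [[x, y, z], ...], "angular": [[rx, ry, rz], ...], "gripper": [gripper, ...]}. A call has 1 to 5 rows; each row shifts and turns the commanded pose from where the row before left it, along the tool's axes as they then stand; what a row does not reach is not made up. A row lasts 1/10 s, in which the tool goes at most 50 mm and 8.59 degrees, less where a joint would pass 70% of its speed; a pose out of reach is approached as far as the arm can. A call with a gripper value outside its range is refused whole. The fingers move at their own pace and stop on an object; FORCE is the grip in N (left out, the last holds). Time passes only in rows, so rows that do not move let the fingers close. It gives the time, the measured TCP pose, the force and the opening at its end, in the units of the state.
- env.get_obs(): the state, without advancing time (a new reading comes with each control period).
- env.snapshot(name): name is "side" or "top" or "wrist"; returns a dict with "pixels" (480x640x3 uint8, red, green, blue), "K" (3x3 intrinsics, pixels), "rvec" (rotation vector, rad) and "tvec" (3), from world to camera coordinates, as OpenCV has them. Camera axes: x right, y down, z forward; pixel columns grow to the right and rows downward; lengths in mm; the calibration is good to about 2 mm. The wrist camera is an equidistant fisheye: a pixel r from the principal point sees the ray r / f radians off the axis. A picture is of the moment at which its call begins. There is no depth.
- env.job_done(): hands the job in, once; it reports no verdict.
Trained networks look in a picture, given as the dict that the camera call returned (one of the last four; its "shot" number tells which), for a name from the list of things; names that differ only in an ending like _2 or _b are one class to them, and where a whole thing is asked for, a point or a joint stands for the part that bears it (a point fixed in the world has none). Each returns a list of dicts, best first, with "conf" (0 to 1); they miss things now and then, are a little off and sometimes report something else, mostly with a low value. They report only what shows in the picture. A call takes as long as a camera call. They do not tell look-alikes from the thing itself.
- env.find_in(label, picture): "at" ([x, y, z] in mm, in world coordinates, good to about 4 mm: the middle of the surface that is visible of it).
The state is a dict: "time_s": time; "joint_pos": joint angles; "qvel": joint speeds; "joint_torque": joint torques, N m; "tcp_pos": TCP position; "orientation": TCP orientation; "force": force on the tool from outside, world axes, zero at the start; "ft_torque": the same for the moment, N m; "opening": opening from 0.0 (shut) to 1.0 (fully open).
Only numpy, scipy, OpenCV 4.12 (cv2) and the standard library are available. Lean on these libraries where they do the work, as an engineer would, in place of code of your own. Each camera call takes 0.05 s, during which the arm holds its last target. There are 200 camera calls.

TASK

Load the spring chuck: thread the wide flat ring over its upright post and fully down onto the seat, then the narrow tall collar over the same post down onto the ring, each fully home with the post still sprung up. Then press the post down, rings riding on it, until the top face of the wide ring is flush with the rim of the chuck's well, and finish the program while still holding it there, with nothing let go. Leave the jar, the screwdriver and the white tray where they are.

Things in the scene. Friction and masses are not known exactly. Their poses are not given: they have to be found in the camera images.
- chuck: spring chuck screwed to the bench, always upright: a dark round drum 104 mm in diameter on a square foot 110 x 110 x 8 mm with four bolts. Its top, the rim, is 34 mm above the bench. In it is an open round well 68 mm in diameter. Origin: centre of the underside, z up. Does not move during the job
- rim (a point): point on the chuck's axis at the level of the rim, 34 mm above the bench; z up
- plunger (a joint): travel of the chuck's spring-loaded plunger (seat and post are one piece) straight down, m: 0 sprung up, 0.016 against its bottom stop. With both rings on it, a push of about 5 N starts it and each mm takes 0.5 N more: about 10 N at 0.010, 13 N at 0.016 (1.5 N more without the rings); the rings' weight alone does not move it. It springs back up when let go. At 0.010 the 10 mm thick wide ring, home on the seat, is flush with the rim
- seat (a point): point on the post's axis in the plane of the seat, a flat steel disc 60 mm in diameter, level with the rim while sprung up; z up along the post. The disc sinks into the well with the plunger
- post_top (a point): centre of the flat top of the steel post, 46 mm above the seat. The post is 18 mm in diameter, tapering over its last 5 mm to 12 mm; with both rings home it stands 14 mm out of the collar. This is where to push
- wide_ring: loose wide flat aluminium ring: outer diameter 60 mm, bore 21 mm, 10 mm thick, about 100 g. Lies flat on the bench at the start. Origin: centre of its underside, z up along its axis
- wide_ring_mid (a point): centre of the wide ring, 5 mm above its underside; z along its axis
- collar: loose narrow tall aluminium collar: outer diameter 36 mm, bore 21 mm, 22 mm tall, about 60 g. Stands upright on the bench at the start. Origin: centre of its underside, z up along its axis
- collar_mid (a point): centre of the collar, 11 mm above its underside; z along its axis
- jar: bystander: amber jar with white lid, 44 mm in diameter, 60 mm tall; origin under its centre
- screwdriver: bystander: black-handled screwdriver 160 mm long lying on the bench; origin under its middle, x along it
- stub_tray: bystander: open white tray 90 x 70 x 20 mm; origin under its centre
Mind the look-alikes: they are no part of the job. Several things look just like the chuck: the one meant starts farthest to the robot's right.

How it is judged (in metres and radians):
On the way, in this order (a step that is already met when the one before it is completed fails the run):
1. the wide ring is fully home on the seat, alone on the post, with the plunger sprung up (z of wide_ring_mid in the frame of seat between 0.003 and 0.007 m and horizontal distance between wide_ring_mid and seat below 0.0035 m and angle between the z axis of wide_ring_mid and the z axis of seat, either way round below 0.1 rad and value of joint plunger below 0.004 m and horizontal distance between collar_mid and seat above 0.04 m), for 0.2 s.
2. the collar is fully home on the wide ring, with the plunger sprung up (z of wide_ring_mid in the frame of seat between 0.003 and 0.007 m and horizontal distance between each of wide_ring_mid, collar_mid and seat below 0.0035 m and angle between the z axis of each of wide_ring_mid, collar_mid and the z axis of seat, either way round below 0.1 rad and z of collar_mid in the frame of seat between 0.0185 and 0.0235 m and value of joint plunger below 0.004 m), for 0.2 s.
At the end, for the whole second after the job is handed in: Through the last second the robot still pushes (over 3 N) and holds the plunger still with the wide ring's top face within 2.5 mm of the rim; ring home on the seat, collar home on the ring, each within 2 to 2.5 mm in height, 3.5 mm of the post's axis and 0.1 rad of square (z of wide_ring_mid in the frame of seat between 0.003 and 0.007 m and horizontal distance between each of wide_ring_mid, collar_mid and seat below 0.0035 m and angle between the z axis of each of wide_ring_mid, collar_mid and the z axis of seat, either way round below 0.1 rad and z of collar_mid in the frame of seat between 0.0185 and 0.0235 m and z of wide_ring_mid in the frame of rim between -0.0075 and -0.0025 m and value of joint plunger between 0.007 and 0.013 m and velocity of joint plunger between -0.01 and 0.01 m/s and contact force between any of the fingers, the arm and anything else above 3 N); the arm keeps its last pose, push and grip.
It fails at once if a bystander (jar, screwdriver or tray) was moved by more than 30 mm (distance of any of jar, screwdriver, stub_tray from where it was at the start of the episode above 0.03 m).
It also fails if it takes over 64 s, if anything falls off the work surface, if the arm or the gripper's body presses on something with over 40 N, if the wrist force passes 120 N, or if a joint passes its speed limit or range.

## Working session

There is one attempt and no reset: what is moved stays moved. The work goes in short steps, Python scripts to look and compute and a shell command to move; the robot and the scene stay as the last step left them, time stands still between calls to the robot, and variables do not carry over. Pictures are saved under pics/ and viewed, about 8 in all and at most 12, crops included, and the job is handed in when it is done.

```bash
ls; mkdir -p pics
python3 - <<'E'
from bench import env
import cv2
print(env.get_obs(), env.tcp_to_grasp)
for n in ("top","side"):
    s=env.snapshot(n); cv2.imwrite(f"pics/{n}0.png",s["pixels"][:,:,::-1])
    for l in ("chuck","post_top","wide_ring","collar","jar","screwdriver","stub_tray"):
        print(n,l,[( [round(v) for v in d["at"]],round(d["conf"],2)) for d in env.find_in(l,s)])
E
```

```text
pics
{'time_s': 0.0, 'joint_pos': array([ 1.04538862e+00,  1.24543797e-01,  1.65163291e+00, -4.22530187e-05,
        1.36749172e+00, -8.25938504e-02]), 'qvel': array([-0.00025267,  0.00010394, -0.00014244,  0.00117125,  0.00115558,
        0.00107851]), 'joint_torque': array([-5.94431913e-05, -4.17595911e+01, -3.59935963e+01,  7.73000764e-02,
        4.87855473e-02, -1.79502549e-04]), 'tcp_pos': array([278.23301721, 586.74803273, 213.38629476]), 'orientation': array([ 0.69055083, -0.15548505,  0.1550736 , -0.68914159]), 'force': array([-0.21403233, -0.98071862,  0.74229508]), 'ft_torque': array([-0.00223055,  0.0015569 ,  0.00952467]), 'opening': 0.9998590618406277} 18.8
top chuck [([486, 48, 34], 0.87), ([301, 208, 35], 0.82), ([798, 299, 35], 0.79), ([617, 206, 30], 0.67)]
top post_top [([800, 297, 34], 0.96), ([624, 210, 36], 0.77), ([295, 210, 38], 0.71), ([493, 46, 33], 0.66)]
top wide_ring [([466, 232, 8], 0.59)]
top collar [([491, 52, 28], 0.75), ([554, -287, 22], 0.65), ([488, 48, 31], 0.32)]
top jar [([738, 122, 63], 0.6)]
top screwdriver [([735, -205, 20], 0.55)]
top stub_tray [([770, -46, 5], 0.76), ([738, 119, 60], 0.29)]
side chuck [([617, 220, 32], 0.93), ([300, 225, 31], 0.91), ([791, 312, 31], 0.65), ([488, 61, 32], 0.58)]
side post_top [([625, 216, 34], 0.92), ([798, 304, 32], 0.82), ([301, 223, 32], 0.77), ([490, 60, 38], 0.55)]
side wide_ring [([463, 235, 8], 0.63)]
side collar [([549, -286, 18], 0.56)]
side jar [([740, 128, 50], 0.92)]
side screwdriver [([733, -200, 15], 0.59)]
side stub_tray [([770, -40, -1], 0.74), ([552, -283, 18], 0.71)]
```

View pics/top0.png

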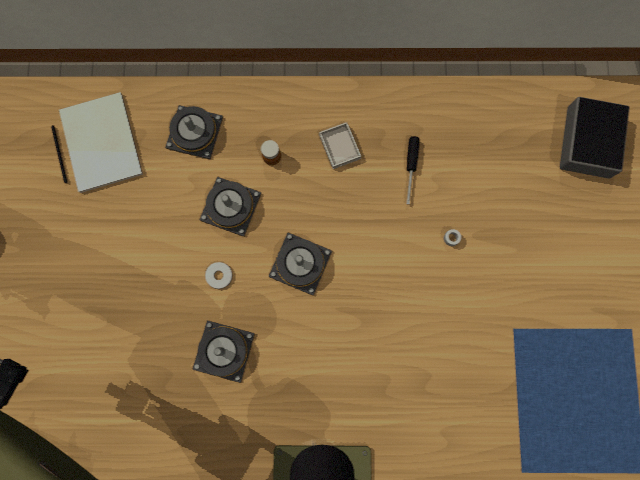

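View pics/side0.png

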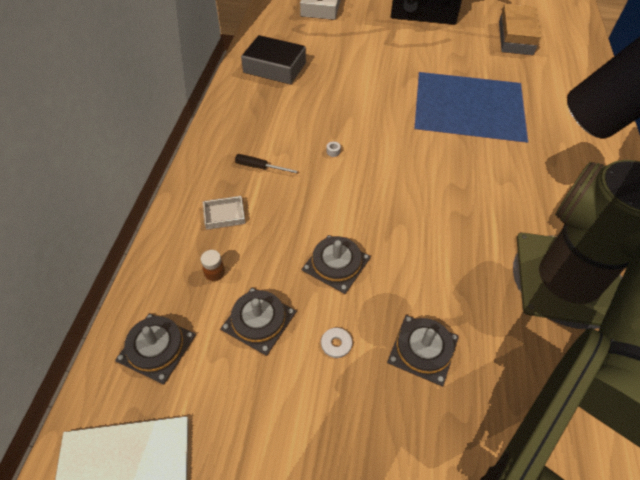

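```bash
cat > h.py <<'E'
from bench import env
import numpy as np, cv2
from scipy.spatial.transform import Rotation as R
def pose():
    o=env.get_obs(); return np.array(o["tcp_pos"]),R.from_quat(o["orientation"]),o
def go(target,Rt=None):
    "print the travel (cm, tool axes) to world target and the turn (deg, tool axes) to Rt"
    p,r,o=pose(); d=r.inv().apply(np.array(target)-p)/10
    print("travel cm",d.round(2), "" if Rt is None else "turn deg %s"%np.degrees((r.inv()*Rt).as_rotvec()).round(2))
def proj(s,P):
    P=np.atleast_2d(np.array(P,float))
    c=R.from_rotvec(np.ravel(s["rvec"])).apply(P)+np.ravel(s["tvec"])
    K=s["K"]
    if s.get("fish"):
        rr=np.hypot(c[:,0],c[:,1]);th=np.arctan2(rr,c[:,2]);u=c[:,:2]/rr[:,None]*th[:,None]
    else: u=c[:,:2]/c[:,2:]
    return u*[K[0,0],K[1,1]]+[K[0,2],K[1,2]]
def ray(s,px,z,fish=False):
    "world point on plane z seen at pixel px"
    K=s["K"];u=(np.array(px,float)-[K[0,2],K[1,2]])/[K[0,0],K[1,1]]
    if fish:
        th=np.linalg.norm(u);d=np.r_[u/max(th,1e-9)*np.sin(th),np.cos(th)]
    else: d=np.r_[u,1]
    r=R.from_rotvec(np.ravel(s["rvec"])).inv();c=r.apply(-np.ravel(s["tvec"]));d=r.apply(d)
    return c+d*(z-c[2])/d[2]
# tool down, tool x,y,z -> world columns
DOWN=lambda yaw: R.from_euler("z",yaw,degrees=True)*R.from_matrix(np.array([[0,0,1],[-1,0,0],[0,-1,0]]).T.T)
E
python3 - <<'E'
from h import *
p,r,o=pose();print(r.as_matrix().round(3))
print(DOWN(0).as_matrix())
for n in ("top","side"):
    s=env.snapshot(n)
    g=cv2.cvtColor(s["pixels"],cv2.COLOR_RGB2HSV)
    for nm,c,z in (("ring",(466,233,10),10),("collar",(552,-286,22),22),("seat",(487,50,34),34)):
        u=proj(s,c)[0].round().astype(int); 
        m=((g[...,1]<70)&(g[...,2]>100)).astype(np.uint8)
        n_,lab,st,ce=cv2.connectedComponentsWithStats(m)
        w=lab[u[1]-25:u[1]+25,u[0]-25:u[0]+25];ids,ct=np.unique(w[w>0],return_counts=True)
        i=ids[ct.argmax()]
        cs,_=cv2.findContours((lab==i).astype(np.uint8),cv2.RETR_EXTERNAL,cv2.CHAIN_APPROX_NONE)
        e=cv2.fitEllipse(cs[0])
        print(n,nm,u,st[i],np.round(e[0],1),np.round(e[1],1),ray(s,e[0],z).round(1))
E
```

```text
[[ 0.904  0.     0.428]
 [-0.428  0.     0.904]
 [ 0.    -1.     0.   ]]
[[ 0.  0.  1.]
 [-1.  0.  0.]
 [ 0. -1.  0.]]
top ring [216 275] [205 262  27  27 494] [218.1 274.8] [25.5 26.3] [465.9 228.8  10. ]
top collar [449 236] [444 229  17  16 145] [452.5 236.5] [14.6 15.9] [ 551.6 -294.    22. ]
top seat [298 264] [287 249  27  26 443] [299.1 261.3] [24.3 25.5] [493.3  47.4  34. ]
side ring [336 342] [321 328  31  30 642] [336.1 342.2] [28.7 29.9] [466.8 232.5  10. ]
side collar [333 148] [327 142  13  14 156] [332.9 148.3] [12.4 14.1] [ 552.3 -283.7   22. ]
side seat [340 256] [323 240  28  29 507] [336. 255.] [25.2 26.8] [495.4  48.1  34. ]
```

```bash
sed -i '/^DOWN/,$d' h.py; sed -i '/^# tool down/d' h.py
cat >> h.py <<'E'
# tool straight down with x=world x, z=world y: travel=(dx,-dz,dy)
DOWN=R.from_matrix([[1,0,0],[0,0,1],[0,-1,0]])
E
python3 -c "
from h import *
go((466,231,150),DOWN)"; python3 -m handwheel '{"travel":[[0,0,0],[0,0,0],[0,0,0]],"angular":[[0,-8.4,0],[0,-8.4,0],[0,-8.5,0]],"gripper":[100,100,100]}'; python3 -c "
from h import *
go((466,231,150),DOWN)"
```

```text
travel cm [ 32.2    6.47 -24.16] turn deg [  0.   -25.37   0.  ]
time_s: 1.2
tcp_pos: [278.5, 587.3, 214.6]
orientation: [0.707, 0.002, -0.002, -0.707]
force: [0.3, 0.1, 0.0]
opening: 1.0
travel cm [ 18.58   6.47 -35.72] turn deg [ 0.    0.28 -0.  ]
```

```bash
python3 -m handwheel '{"travel":[[2.06,0.72,-3.97],[2.06,0.72,-3.97],[2.06,0.72,-3.97],[2.06,0.72,-3.97],[2.06,0.72,-3.97]],"angular":[[0,0.3,0],[0,0,0],[0,0,0],[0,0,0],[0,0,0]],"gripper":[100,100,100,100,100]}' >/dev/null;  python3 -m handwheel '{"travel":[[2.06,0.72,-3.97],[2.06,0.72,-3.97],[2.06,0.72,-3.97],[2.06,0.72,-3.97],[0,0,0]],"angular":[[0,0,0],[0,0,0],[0,0,0],[0,0,0],[0,0,0]],"gripper":[100,100,100,100,100]}'
python3 - <<'E'
from h import *
go((466,231,150),DOWN)
s=env.snapshot("wrist");cv2.imwrite("pics/w1.png",s["pixels"][:,:,::-1])
print(s["K"],s["rvec"],s["tvec"]);
r=R.from_rotvec(np.ravel(s["rvec"]));print("cam",-r.inv().apply(np.ravel(s["tvec"])))
for l in("wide_ring","chuck"): print([(np.round(d["at"],1),d["conf"]) for d in env.find_in(l,s)])
s["fish"]=1;print(proj(s,[[466,231,10],[494,48,34]]))
E
```

```text
time_s: 2.2
tcp_pos: [463.0, 224.9, 148.9]
orientation: [0.708, -0.005, 0.004, -0.706]
force: [-0.8, 0.7, -0.1]
opening: 0.997
travel cm [ 0.29 -0.11  0.62] turn deg [ 0.1  -0.71 -0.05]
[[371.64829954   0.         321.32692894]
 [  0.         371.64829954 231.19299561]
 [  0.           0.           1.        ]] [-2.0813585  -2.05722265 -0.28962857] [-230.30976435 -455.61003275  201.54443137]
cam [384.471526   226.24941436 319.74379667]
[(array([467.8, 232.6,  10.4]), 0.79)]
[(array([611.9, 198.5,  32.8]), 0.87), (array([315.6, 215.2,  31.7]), 0.76), (array([479. ,  64.1,  32.5]), 0.68)]
[[328.51534562 222.23945116]
 [127.18358884 261.83287713]]
```

View pics/w1.png

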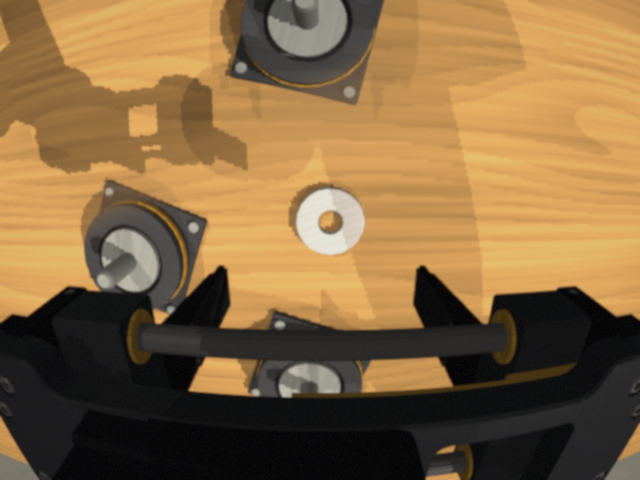

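```bash
cat >> h.py <<'E'
def circ(s,c0,z,rad,win=70,fish=True,sat=70,val=100):
    "centre of bright disc of known radius at plane z near c0, robust"
    from scipy.optimize import least_squares
    s=dict(s,fish=fish); g=cv2.cvtColor(s["pixels"],cv2.COLOR_RGB2HSV)
    m=((g[...,1]<sat)&(g[...,2]>val)).astype(np.uint8)
    cs,_=cv2.findContours(m,cv2.RETR_LIST,cv2.CHAIN_APPROX_NONE)
    P=np.array([q[0] for c in cs for q in c],float)
    P=P[np.hypot(*(P-proj(s,[*c0[:2],z])[0]).T)<win]
    W=np.array([ray(s,p,z,fish)[:2] for p in P])
    x=np.array(c0[:2],float)
    for tol in (15,6,3):
        d=np.hypot(*(W-x).T)-rad; k=abs(d)<tol
        x=least_squares(lambda q:np.hypot(*(W[k]-q[:2]).T)-q[2],[*x,rad],loss="soft_l1").x;rr=x[2];x=x[:2]
    return x.round(1),rr.round(1),int(k.sum())
E
python3 - <<'E'
from h import *
s=env.snapshot("wrist"); p,r,o=pose();print(p.round(1))
print("ring",circ(s,(466,231),10,30)); print("seat",circ(s,(494,48),34,30))
print("ring bore",circ(s,(466,231),10,10.5,win=25))
for n in("top","side"):
    s=env.snapshot(n)
    print(n,circ(s,(466,231),10,30,20,False),circ(s,(494,48),34,30,20,False),circ(s,(552,-287),22,18,12,False))
go((467,232,60),DOWN)
E
```

```text
[461.7 229.7 150.2]
ring (array([465.1, 231.9]), np.float64(29.4), 189)
seat (array([493.1,  49.9]), np.float64(30.1), 159)
ring bore (array([464.9, 232.1]), np.float64(10.2), 66)
top (array([95717.1, 35787.1]), np.float64(30.0), 0) (array([493.4,  47. ]), np.float64(29.0), 74) (array([ 551.5, -293.6]), np.float64(17.4), 44)Traceback (most recent call last):
  File "<stdin>", line 7, in <module>
  File "h.py", line 39, in circ
    d=np.hypot(*(W-x).T)-rad; k=abs(d)<tol
                 ~^~
ValueError: operands could not be broadcast together with shapes (0,) (2,)
```

```bash
python3 -m handwheel '{"travel":[[0.33,3,0.2],[0,3.5,0],[0,3.5,0],[0,2.5,0],[0,0,0]],"angular":[[0,0,0],[0,0,0],[0,0,0],[0,0,0],[0,0,0]],"gripper":[100,100,100,100,100]}'
python3 - <<'E'
from h import *
s=env.snapshot("wrist");cv2.imwrite("pics/w2.png",s["pixels"][:,:,::-1])
print("ring",circ(s,(466,231),10,30)); print(pose()[0]);go((465,232,2.5),DOWN)
E
```

```text
time_s: 3.0
tcp_pos: [461.3, 230.8, 20.9]
orientation: [0.708, -0.004, -0.001, -0.706]
force: [-1.5, -0.1, 0.0]
opening: 0.998
ring (array([465. , 231.9]), np.float64(29.3), 301)
[463.29699595 231.35372102  23.3987655 ]
travel cm [0.18 2.09 0.07] turn deg [ 0.08 -0.26 -0.21]
```

```bash
python3 -m handwheel '{"travel":[[0.15,1.2,0.0],[0,0.8,0],[0,0,0]],"angular":[[0,0,0],[0,0,0],[0,0,0]],"gripper":[100,100,100]}';python3 -m handwheel '{"travel":[[0,0,0],[0,0,0],[0,0,0],[0,0,0],[0,0,0]],"angular":[[0,0,0],[0,0,0],[0,0,0],[0,0,0],[0,0,0]],"gripper":[50,40,40,40,40]}' 20;python3 -m handwheel '{"travel":[[0,0,0],[0,0,0],[0,-3,0],[0,-4,0],[0,-4,0]],"angular":[[0,0,0],[0,0,0],[0,0,0],[0,0,0],[0,0,0]],"gripper":[40,40,40,40,40]}' 20
python3 - <<'E'
from h import *
s=env.snapshot("wrist");cv2.imwrite("pics/w3.png",s["pixels"][:,:,::-1])
p=pose()[0];print(p)
for z in (p[2]+8,): print("ring",circ(s,p,z,30,90))
E
```

```text
time_s: 3.35
tcp_pos: [466.4, 230.9, 4.5]
orientation: [0.707, -0.002, 0.002, -0.707]
force: [0.4, -0.3, 0.9]
opening: 1.001
time_s: 3.85
tcp_pos: [466.8, 230.9, 5.1]
orientation: [-0.707, 0.002, -0.002, 0.707]
force: [0.2, 1.0, -0.3]
opening: 0.643
time_s: 4.35
tcp_pos: [465.6, 230.4, 115.0]
orientation: [0.707, -0.003, 0.001, -0.707]
force: [0.7, 0.6, -1.0]
opening: 0.613
[470.33392744 232.32059727 123.51801559]
ring (array([458.3, 230.6]), np.float64(27.5), 164)
```

View pics/w3.png

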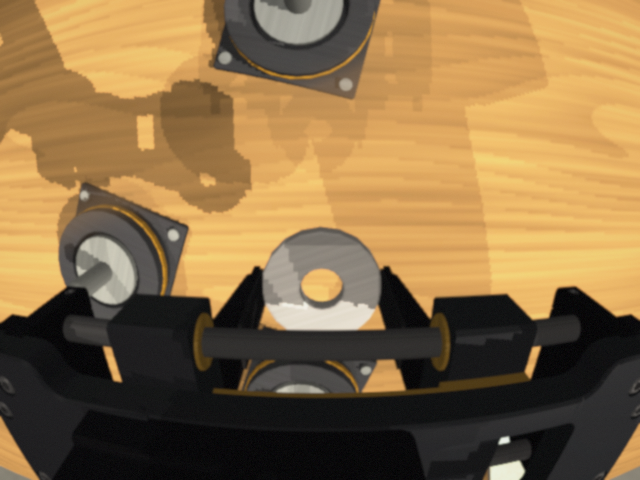

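```bash
cat >> h.py <<'E'
def hole(s,c0,z,win=25,rad=10.5):
    return circ(s,c0,z,rad,win,sat=60,val=90)
def avg(n=4):
    P=[];
    for i in range(n):
        P.append(pose()[0]); s=env.snapshot("wrist")
    return np.mean(P,0),np.std(P,0),s
E
python3 -m handwheel '{"travel":[[0.7,0,-4.2],[0.7,0,-4.5],[0.7,0,-4.5],[0.6,0,-4.8],[0,0,0]],"angular":[[0,0,0],[0,0,0],[0,0,0],[0,0,0],[0,0,0]],"gripper":[40,40,40,40,40]}' 25
python3 - <<'E'
from h import *
p,sd,s=avg();print(p,sd)
cv2.imwrite("pics/w4.png",s["pixels"][:,:,::-1])
print("ring",circ(s,p,p[2]+6,30,80,sat=60,val=60)); print("bore",hole(s,p,p[2]+6))
s["fish"]=1;print(proj(s,[[*p[:2],p[2]+6],[493,50,80],[493,50,34]]))
for n in("top","side"):
    t=env.snapshot(n);cv2.imwrite(f"pics/{n}4.png",t["pixels"][:,:,::-1])
E
```

```text
time_s: 4.9
tcp_pos: [492.8, 46.2, 114.6]
orientation: [0.708, -0.005, 0.005, -0.706]
force: [-0.4, 0.7, -1.2]
opening: 0.612
[492.40971768  48.7791511  114.47734784] [0.22978779 1.74296799 0.07695925]
ring (array([492. ,  50.4]), np.float64(29.7), 188)
bore (array([489.2,  50.8]), np.float64(8.6), 67)
[[316.91447488 292.48768785]
 [319.70460744 263.84160783]
 [319.93263096 240.41109459]]
```

View pics/w4.png

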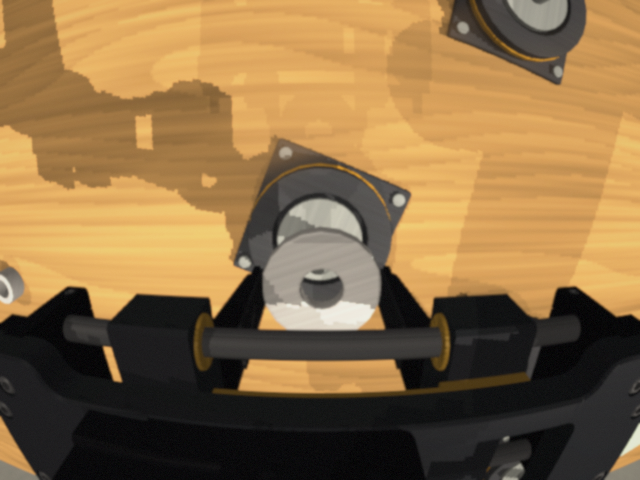

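```bash
python3 -m handwheel '{"travel":[[0,1.2,0],[0,1.3,0],[0,0,0],[0,0,0]],"angular":[[0,0,0],[0,0,0],[0,0,0],[0,0,0]],"gripper":[40,40,40,40]}' 25
python3 - <<'E'
from h import *
p,sd,s=avg(3);print(p,sd)
print("ring",circ(s,p,p[2]+5.5,30,80,sat=60,val=60)); print("seat",circ(s,(493,50),34,30,60))
a=cv2.resize(s["pixels"][180:340,220:420],None,fx=3,fy=3,interpolation=cv2.INTER_CUBIC)
t=env.snapshot("side");b=cv2.resize(t["pixels"][180:300,270:400],None,fx=4,fy=4,interpolation=cv2.INTER_CUBIC)
h=np.zeros((480,800,3),np.uint8);h[:480,:600]=a; cv2.imwrite("pics/w5.png",a[:,:,::-1]);cv2.imwrite("pics/s5.png",b[:,:,::-1])
s["fish"]=1;print(proj(s,[[493,50,80],[493,50,34],[*p[:2],p[2]+5.5]])); print(circ(t,p,p[2]+5.5,30,25,False,60,90))
E
```

```text
time_s: 5.6
tcp_pos: [491.6, 51.0, 88.7]
orientation: [0.707, -0.003, 0.001, -0.707]
force: [-0.3, -0.2, -0.4]
opening: 0.61
[492.1469103   50.89391658  89.30941359] [0.38137318 0.07249591 0.49459025]
ring (array([489.9,  51.1]), np.float64(30.1), 270)
seat (array([493.1,  49.9]), np.float64(30.1), 185)
[[319.48683917 279.76821824]
 [319.80556946 251.16484841]
 [321.16043091 290.22015766]]
(array([492.4,  35.4]), np.float64(30.0), 0)
```

View pics/w5.png

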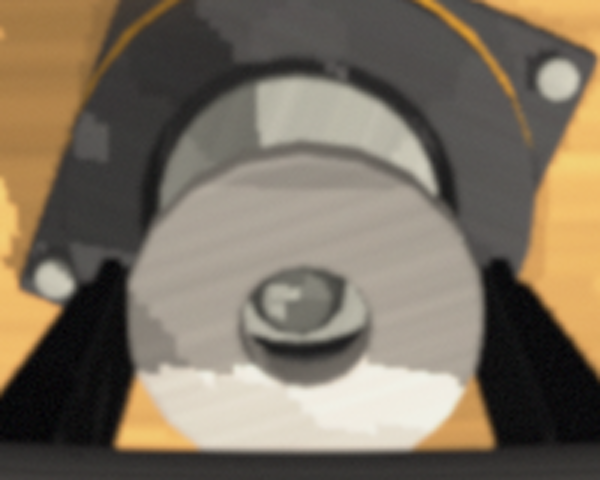

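Run:
```python
from h import *
p,sd,s=avg(2);print(p,sd)
g=cv2.cvtColor(s["pixels"],cv2.COLOR_RGB2GRAY)
for z in (93,94.5,96): print(z,ray(s,(321.7,288.3),z,True).round(1))
print(ray(s,(320,280),80,True).round(1))
# ring outer arc lower/left/right: fit using only points away from the seat (px row>285)
gg=s["pixels"].copy();gg[:275]=0;gg[330:]=0;gg[:,:255]=0;gg[:,390:]=0
s2=dict(s,pixels=gg);print(circ(s2,p,94.5,30,80,sat=60,val=60), circ(s2,p,94.5,30,80,sat=90,val=60))
go((493.1,50,80))
```

```text
[492.8706275   50.69431902  90.34568159] [0.00855379 0.01533492 0.00979795]
93 [492.5  51.   93. ]
94.5 [491.8  51.   94.5]
96 [491.1  51.   96. ]
[493.7  50.1  80. ]
(array([490.9,  50.9]), np.float64(29.5), 149) (array([491.4,  50.9]), np.float64(29.6), 146)
travel cm [ 0.02  1.04 -0.07]
```

```bash
python3 -m handwheel '{"travel":[[0.15,0,-0.1],[0,0.6,0],[0,0.5,0],[0,0.5,0],[0,0,0]],"angular":[[0,0,0],[0,0,0],[0,0,0],[0,0,0],[0,0,0]],"gripper":[40,40,40,40,40]}' 25
python3 - <<'E'
from h import *
p,sd,s=avg(3);print(p,sd,pose()[2]["force"],pose()[2]["ft_torque"])
a=cv2.resize(s["pixels"][200:360,220:420],None,fx=3,fy=3,interpolation=cv2.INTER_CUBIC)
cv2.imwrite("pics/w6.png",a[:,:,::-1])
go((493.3,50,38.5),DOWN)
E
```

```text
time_s: 6.4
tcp_pos: [493.0, 49.7, 72.5]
orientation: [-0.707, 0.003, -0.001, 0.707]
force: [-0.6, 0.1, -1.3]
opening: 0.613
[493.35063138  49.69963379  72.99178999] [0.28545306 0.0109302  0.39018829] [ 0.10034996 -0.99087085 -0.80561166] [0.0682732  0.0081052  0.05150687]
travel cm [-0.06  3.53  0.03] turn deg [-0.   -0.37 -0.01]
```

View pics/w6.png

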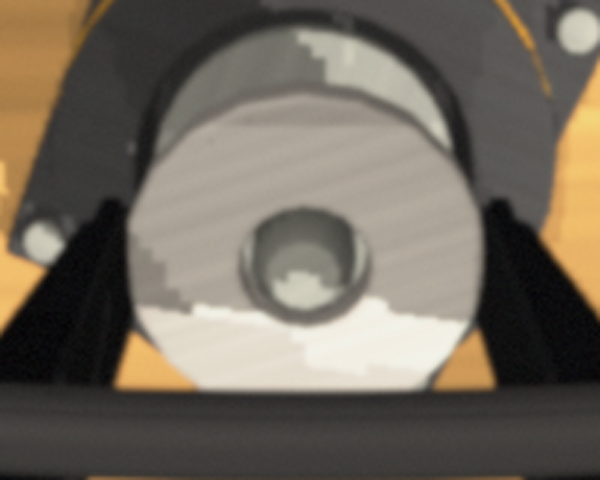

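```bash
python3 -m handwheel '{"travel":[[-0.06,0.6,0],[0,0.8,0],[0,0.8,0],[0,0.7,0],[0,0,0]],"angular":[[0,0,0],[0,0,0],[0,0,0],[0,0,0],[0,0,0]],"gripper":[40,40,40,40,40]}' 25
python3 - <<'E'
from h import *
p,sd,s=avg(3);print(p,sd,pose()[2]["force"],pose()[2]["ft_torque"])
E
```

```text
time_s: 7.05
tcp_pos: [492.5, 49.7, 43.3]
orientation: [0.707, -0.003, 0.002, -0.707]
force: [0.3, 0.6, -1.9]
opening: 0.611
[492.82930595  49.6740647   43.94380322] [0.24138377 0.00960816 0.48776502] [ 0.26705588 -0.74549158 -0.94806411] [0.04533386 0.00331311 0.02703871]
```

```bash
python3 -m handwheel '{"travel":[[0,0.3,0],[0,0.15,0],[0,0,0],[0,0,0]],"angular":[[0,0,0],[0,0,0],[0,0,0],[0,0,0]],"gripper":[40,40,40,40]}' 25; python3 -m handwheel '{"travel":[[0,0,0],[0,0,0],[0,0,0]],"angular":[[0,0,0],[0,0,0],[0,0,0]],"gripper":[85,85,85]}' 25
python3 - <<'E'
from h import *
p,sd,s=avg(2);print(p,sd,pose()[2]["force"],pose()[2]["opening"])
a=cv2.resize(s["pixels"][200:360,220:420],None,fx=3,fy=3,interpolation=cv2.INTER_CUBIC)
cv2.imwrite("pics/w7.png",a[:,:,::-1])
print(circ(s,(493,50),44,30,80,sat=60,val=60))
E
```

```text
time_s: 7.6
tcp_pos: [493.4, 49.7, 40.4]
orientation: [0.707, -0.002, 0.002, -0.707]
force: [0.4, 0.3, -1.4]
opening: 0.611
time_s: 7.9
tcp_pos: [493.6, 49.7, 40.6]
orientation: [0.707, -0.002, 0.002, -0.707]
force: [-0.5, 1.1, -0.5]
opening: 0.802
[493.6146343   49.69067212  40.63537204] [0.00805312 0.00791766 0.00619355] [ 0.69014813 -0.47651568  0.2283232 ] 0.8336296755407738
(array([490.8,  49.9]), np.float64(30.9), 331)
```

View pics/w7.png

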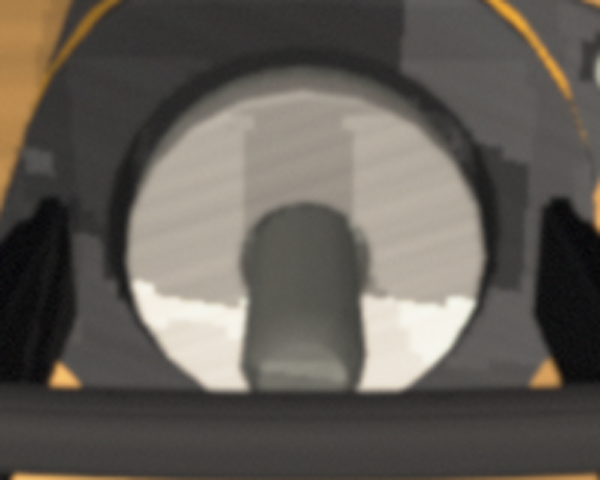

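```bash
python3 -m handwheel '{"travel":[[0,-3,0],[0,-4.5,0],[0.74,-3.5,-4.2],[0.74,0,-4.2],[0.74,0,-4.2]],"angular":[[0,0,0],[0,0,0],[0,0,0],[0,0,0],[0,0,0]],"gripper":[90,90,90,90,90]}' 25;python3 -m handwheel '{"travel":[[0.74,0,-4.2],[0.74,0,-4.2],[0.74,0,-4.2],[0.74,0,-4.2],[0.74,0,-4.2]],"angular":[[0,0,0],[0,0,0],[0,0,0],[0,0,0],[0,0,0]],"gripper":[90,90,90,90,90]}' 25
python3 - <<'E'
from h import *
p,sd,s=avg(5);print(p,sd)
cv2.imwrite("pics/w8.png",s["pixels"][:,:,::-1])
print([(np.round(d["at"],1),d["conf"]) for d in env.find_in("collar",s)])
print(circ(s,(552,-287),22,18,50), circ(s,(552,-287),22,10.5,50))
go((552,-287,5),DOWN)
E
```

```text
time_s: 8.5
tcp_pos: [515.4, -73.9, 149.5]
orientation: [0.707, -0.0, 0.003, -0.707]
force: [0.2, 0.1, -0.2]
opening: 0.899
time_s: 9.0
tcp_pos: [549.8, -284.6, 147.1]
orientation: [-0.707, 0.002, -0.002, 0.707]
force: [0.8, 1.1, -0.7]
opening: 0.898
[ 549.83752083 -286.06815915  147.02465725] [0.30008452 2.52424582 0.23034946]
[(array([ 548.6, -285.7,   21.8]), 0.61), (array([491.5,  20. ,  34.1]), 0.15)]
(array([ 550.5, -291.9]), np.float64(17.6), 124) (array([ 550.8, -291.8]), np.float64(10.0), 67)
travel cm [ 0.26 14.18 -0.53] turn deg [-0.04 -0.33 -0.03]
```

```bash
python3 -m handwheel '{"travel":[[0,3.5,0],[0,4,0],[0,2.5,0],[0,0,0]],"angular":[[0,0,0],[0,0,0],[0,0,0],[0,0,0]],"gripper":[90,90,90,90]}' 25
python3 - <<'E'
from h import *
p,sd,s=avg(3);print(p,sd)
cv2.imwrite("pics/w9.png",s["pixels"][:,:,::-1])
s["fish"]=1;print(proj(s,[550.6,-291.8,22]),proj(s,[*p[:2],22]))
print(circ(s,(552,-290),22,18,70), circ(s,(552,-290),22,10.5,70))
go((552,-287,5),DOWN)
E
```

```text
time_s: 9.7
tcp_pos: [546.5, -279.1, 42.3]
orientation: [-0.705, 0.004, 0.001, 0.709]
force: [-1.2, 0.7, 0.4]
opening: 0.902
[ 548.22913644 -280.38965759   44.99221167] [1.360417   1.02335726 2.11325997]
[[303.15474016 269.38190688]] [[323.19496013 265.45177879]]
(array([ 550.7, -292. ]), np.float64(17.6), 187) (array([ 550.6, -291.5]), np.float64(10.0), 98)
travel cm [ 0.11  4.39 -0.45] turn deg [ 0.07 -0.3   0.12]
```

View pics/w9.png

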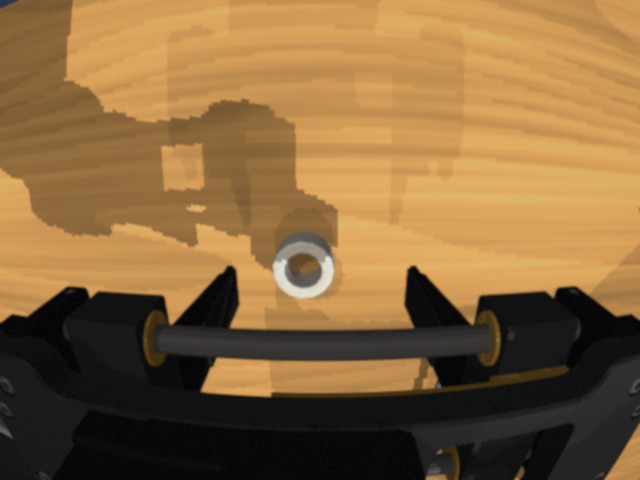

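```bash
python3 -m handwheel '{"travel":[[0,0,-0.93],[0,1.5,0],[0,1.7,0],[0,1.2,0],[0,0,0]],"angular":[[0,0,0],[0,0,0],[0,0,0],[0,0,0],[0,0,0]],"gripper":[90,90,90,90,90]}' 25; python3 -m handwheel '{"travel":[[0,0,0],[0,0,0],[0,0,0],[0,0,0],[0,0,0]],"angular":[[0,0,0],[0,0,0],[0,0,0],[0,0,0],[0,0,0]],"gripper":[25,15,15,15,15]}' 20; python3 -m handwheel '{"travel":[[0,0,0],[0,0,0],[0,0,0]],"angular":[[0,0,0],[0,0,0],[0,0,0]],"gripper":[15,15,15]}' 20;python3 - <<'E'
from h import *
p,sd,s=avg(2);print(p,sd,pose()[2]["force"])
print(circ(s,(552,-290),22,18,70), circ(s,(552,-290),22,10.5,70))
E
```

```text
time_s: 10.35
tcp_pos: [548.9, -291.7, 1.0]
orientation: [-0.707, 0.003, -0.002, 0.708]
force: [0.8, -0.3, 0.1]
opening: 0.902
time_s: 10.85
tcp_pos: [549.7, -292.0, 3.1]
orientation: [0.707, -0.002, 0.002, -0.707]
force: [0.1, 0.6, 0.2]
opening: 0.536
time_s: 11.15
tcp_pos: [549.7, -292.1, 3.2]
orientation: [0.707, -0.002, 0.002, -0.707]
force: [0.3, -0.0, -0.3]
opening: 0.368
[ 549.68990586 -292.06430177    3.16477736] [0.01425638 0.00658264 0.0055813 ] [-1.23421802  0.33204132 -0.43457472]
(array([ 546.7, -291.9]), np.float64(18.0), 276) (array([ 543.3, -295. ]), np.float64(12.0), 132)
```

```bash
python3 -m handwheel '{"travel":[[0,-2.5,0],[0,-4,0],[-0.71,-3.5,4.27],[-0.71,0,4.27],[-0.71,0,4.27]],"angular":[[0,0,0],[0,0,0],[0,0,0],[0,0,0],[0,0,0]],"gripper":[15,15,15,15,15]}' 25;python3 -m handwheel '{"travel":[[-0.71,0,4.27],[-0.71,0,4.27],[-0.71,0,4.27],[-0.71,0,4.27],[-0.74,0,4.3]],"angular":[[0,0,0],[0,0,0],[0,0,0],[0,0,0],[0,0,0]],"gripper":[15,15,15,15,15]}' 25
python3 - <<'E'
from h import *
p,sd,s=avg(7);print(p,sd)
p=pose()[0];print(p)
a=cv2.resize(s["pixels"][180:340,220:420],None,fx=3,fy=3,interpolation=cv2.INTER_CUBIC)
cv2.imwrite("pics/w10.png",a[:,:,::-1])
print(circ(s,p,p[2]+19,18,60,sat=60,val=60))
s["fish"]=1;print(proj(s,[[493.3,50,80],[493.3,50,44],[p[0]+1,p[1],p[2]+19]]))
go((492.3,50,88),DOWN)
E
```

```text
time_s: 11.75
tcp_pos: [530.5, -167.5, 101.3]
orientation: [0.708, -0.002, 0.004, -0.707]
force: [0.4, 1.1, -0.4]
opening: 0.372
time_s: 12.25
tcp_pos: [494.8, 47.5, 99.5]
orientation: [-0.707, 0.002, -0.003, 0.707]
force: [0.9, -0.3, -0.1]
opening: 0.366
[494.7890822   47.85490284  99.4141479 ] [0.73273072 2.39626628 0.1190578 ]
[495.730618   44.8229544  99.5343435]
(array([495.3,  45.3]), np.float64(17.9), 169)
[[329.86020927 268.08992789]
 [328.65420116 247.22296318]
 [320.31900162 306.2344026 ]]
travel cm [-0.35  1.15  0.52] turn deg [ 0.02 -0.45  0.  ]
```

View pics/w10.png

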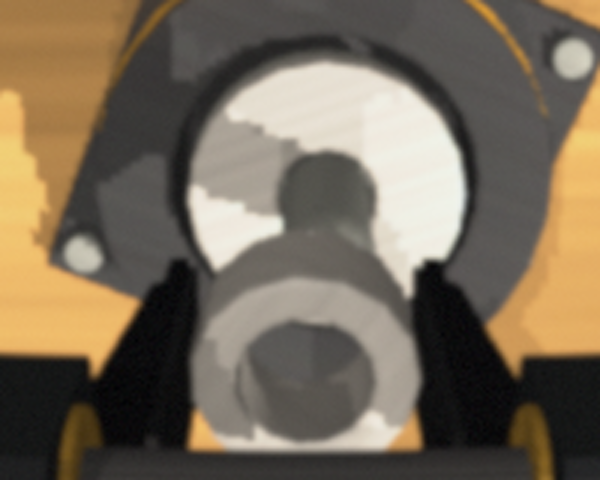

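```bash
python3 -m handwheel '{"travel":[[-0.22,0,0.49],[0,0.6,0],[0,0.5,0],[0,0,0],[0,0,0]],"angular":[[0,0,0],[0,0,0],[0,0,0],[0,0,0],[0,0,0]],"gripper":[15,15,15,15,15]}' 25
python3 - <<'E'
from h import *
p,sd,s=avg(3);print(p,sd)
p=pose()[0];print(p)
for dz in (18,19,20): print(circ(s,p,p[2]+dz,18,60,sat=60,val=60))
print("ring seat",circ(s,(493.3,50),44,30,70,sat=60,val=60))
a=cv2.resize(s["pixels"][210:370,220:420],None,fx=3,fy=3,interpolation=cv2.INTER_CUBIC)
cv2.imwrite("pics/w11.png",a[:,:,::-1])
s["fish"]=1;print(proj(s,[[493.3,50,80],[493.3,50,p[2]+19]]))
E
```

```text
time_s: 13.1
tcp_pos: [493.0, 50.6, 88.0]
orientation: [0.707, -0.003, 0.002, -0.707]
force: [0.1, 0.1, -1.2]
opening: 0.371
[493.22763059  50.66969548  88.30624038] [0.14607093 0.04016163 0.20787198]
[493.4392537   50.7403719   88.65085914]
(array([496.2,  51. ]), np.float64(18.1), 165)
(array([496.7,  50.6]), np.float64(18.2), 138)
(array([497.5,  50.4]), np.float64(18.3), 118)
ring seat (array([490.2,  50.8]), np.float64(30.5), 284)
[[319.65138331 279.90206871]
 [319.41040914 304.07797385]]
```

View pics/w11.png

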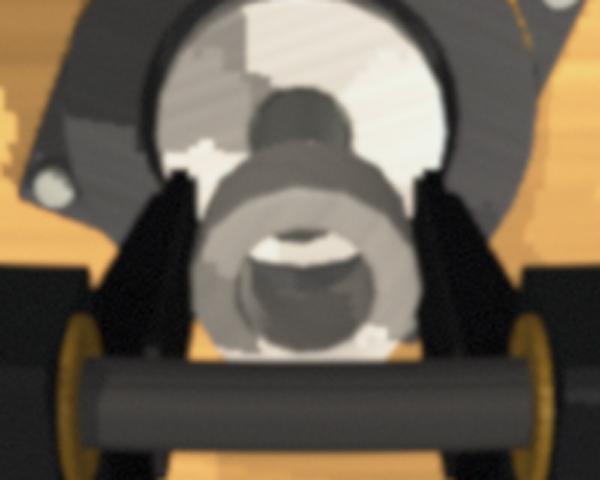

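```bash
python3 -m handwheel '{"travel":[[-0.07,0,-0.1],[0,0.6,0],[0,0.5,0],[0,0.4,0],[0,0,0]],"angular":[[0,0,0],[0,0,0],[0,0,0],[0,0,0],[0,0,0]],"gripper":[15,15,15,15,15]}' 25
python3 - <<'E'
from h import *
p,sd,s=avg(4);print(p,sd,pose()[2]["force"],pose()[2]["ft_torque"])
a=cv2.resize(s["pixels"][210:370,220:420],None,fx=3,fy=3,interpolation=cv2.INTER_CUBIC)
cv2.imwrite("pics/w12.png",a[:,:,::-1]);p=pose()[0]
s["fish"]=1;print(p,proj(s,[[493.3,50,80],[493.3,50,p[2]+19]]))
E
```

```text
time_s: 13.75
tcp_pos: [491.8, 49.8, 72.4]
orientation: [-0.707, 0.003, -0.002, 0.707]
force: [-0.5, -0.6, -0.6]
opening: 0.371
[492.23834955  49.81414266  72.97913166] [0.31851599 0.00357276 0.42129933] [-0.19868522  0.01473309 -0.72742847] [ 0.06297459  0.02996128 -0.03340927]
[492.76900887  49.79943594  73.68262763] [[321.40282348 293.63195488]
 [321.413345   305.61923522]]
```

View pics/w12.png

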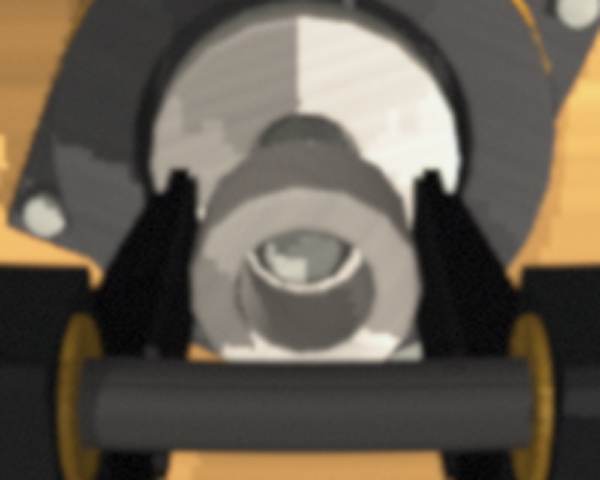

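```bash
python3 -m handwheel '{"travel":[[-0.06,0.5,0],[0,0.5,0],[0,0,0]],"angular":[[0,0,0],[0,0,0],[0,0,0]],"gripper":[15,15,15]}' 25; python3 -m handwheel '{"travel":[[0,0.5,0],[0,0.5,0],[0,0,0],[0,0,0]],"angular":[[0,0,0],[0,0,0],[0,0,0],[0,0,0]],"gripper":[15,15,15,15]}' 25;python3 - <<'E'
from h import *
p,sd,s=avg(4);print(p,sd);p,_,o=pose();print(p,o["force"],o["ft_torque"])
s["fish"]=1;print(proj(s,[[493.3,50,80],[493.3,50,p[2]+19]]))
E
```

```text
time_s: 14.25
tcp_pos: [491.2, 49.8, 62.4]
orientation: [-0.707, 0.003, -0.002, 0.707]
force: [0.0, -0.1, -0.7]
opening: 0.374
time_s: 14.65
tcp_pos: [491.8, 49.8, 53.2]
orientation: [0.707, -0.002, 0.002, -0.707]
force: [0.2, 0.6, -0.6]
opening: 0.372
[492.04731162  49.78893814  53.51758417] [0.14355491 0.01275829 0.19248827]
[492.19386476  49.79041737  53.77890114] [ 0.30464939 -0.15934375 -0.40587315] [ 0.02789828 -0.03489055 -0.01669016]
[[321.44652571 313.90189814]
 [321.43890056 306.32576162]]
```

```bash
python3 -m handwheel '{"travel":[[0,0.3,0],[0,0.25,0],[0,0,0],[0,0,0],[0,0,0]],"angular":[[0,0,0],[0,0,0],[0,0,0],[0,0,0],[0,0,0]],"gripper":[15,15,15,15,15]}' 25; python3 -m handwheel '{"travel":[[0,0,0],[0,0,0],[0,0,0],[0,0,0]],"angular":[[0,0,0],[0,0,0],[0,0,0],[0,0,0]],"gripper":[70,70,70,70]}' 25;python3 - <<'E'
from h import *
p,sd,s=avg(4);print(p,sd);p,_,o=pose();print(p,o["force"],o["opening"])
# collar now: outer circle of its top at z=66
for z in (65,66,67): print(z,circ(s,(493,50),z,18,50,sat=60,val=60))
s["fish"]=1;print(proj(s,[[493,50,66],[493,50,80]]))
cv2.imwrite("pics/w13.png",s["pixels"][:,:,::-1])
E
```

```text
time_s: 15.35
tcp_pos: [492.0, 49.8, 48.0]
orientation: [0.707, -0.002, 0.002, -0.707]
force: [0.2, 0.4, 0.1]
opening: 0.373
time_s: 15.75
tcp_pos: [492.1, 49.8, 48.1]
orientation: [0.707, -0.002, 0.002, -0.707]
force: [0.4, -0.2, 0.4]
opening: 0.647
[492.06361152  49.79567756  48.10637576] [0.0264654  0.00749896 0.02130681]
[492.01146959  49.78282314  48.04209711] [0.66593051 0.05884282 0.49638007] 0.6957744873081829
65 (array([469.8,  50.1]), np.float64(18.0), 0)
66 (array([467. ,  50.2]), np.float64(18.0), 0)
67 (array([465.2,  50.5]), np.float64(18.0), 0)
[[321.43510252 304.95527354]
 [321.45005649 319.9901492 ]]
```

```bash
python3 -m handwheel '{"travel":[[0,-2.5,0],[0,-3,0],[0,-2.5,0],[0,0,0],[0,0,0]],"angular":[[0,0,0],[0,0,0],[0,0,0],[0,0,0],[0,0,0]],"gripper":[70,70,70,40,0]}' 25; python3 -m handwheel '{"travel":[[0,0,0],[0,0,0],[0,0,0],[0,0,0],[0,0,0]],"angular":[[0,0,0],[0,0,0],[0,0,0],[0,0,0],[0,0,0]],"gripper":[0,0,0,0,0]}' 40;python3 - <<'E'
from h import *
p,sd,s=avg(3);print(p,sd);p,_,o=pose();print(p,o["force"],o["opening"])
cv2.imwrite("pics/w14.png",s["pixels"][:,:,::-1])
for n,t in (("wrist",s),("side",env.snapshot("side")),("top",env.snapshot("top"))):
    for l in("collar","wide_ring"): print(n,l,[(np.round(d["at"],1),round(d["conf"],2)) for d in env.find_in(l,t)])
print(circ(s,(493,50),44,30,80,sat=60,val=60),circ(s,(493,50),66,18,60,sat=60,val=60))
# gray profile down the image column through the post axis: edges collar/ring
g=cv2.cvtColor(s["pixels"],cv2.COLOR_RGB2GRAY).astype(int)
s["fish"]=1
for z,r in((66,18),(44,30),(44,18),(80,6)): print(z,r,proj(s,[[493+r,50,z],[493,50,z],[493-r,50,z],[493,50+r,z],[493,50-r,z]]).round(0).tolist())
print(g[170:330,321].tolist())
E
```

```text
time_s: 16.45
tcp_pos: [492.2, 49.8, 128.1]
orientation: [0.707, -0.002, 0.003, -0.707]
force: [-0.1, -0.0, -0.0]
opening: 0.582
time_s: 16.95
tcp_pos: [491.8, 49.8, 127.6]
orientation: [-0.707, 0.003, -0.002, 0.707]
force: [-0.2, -0.1, -0.4]
opening: 0.169
[491.89503492  49.80321824 127.77279358] [0.06075168 0.01421616 0.12027703]
[491.98786034  49.77148891 127.97276295] [0.06252142 0.2517215  0.06100374] 0.04558859653176196
wrist collar [(array([488.6,  53.9,  64.2]), 0.97)]
wrist wide_ring [(array([479.8,  50.1,  43.8]), 0.78)]
side collar [(array([490.6,  60.6,  66. ]), 0.5)]
side wide_ring [(array([489.8,  64.3,  44.2]), 0.82)]
top collar []
top wide_ring [(array([473.2,  47.6,  42.7]), 0.67)]
(array([491.2,  50.5]), np.float64(30.8), 278) (array([497.9,  49.8]), np.float64(13.1), 33)
66 18 [[322.0, 274.0], [321.0, 249.0], [321.0, 223.0], [349.0, 249.0], [294.0, 249.0]]
44 30 [[322.0, 278.0], [321.0, 239.0], [321.0, 198.0], [363.0, 239.0], [280.0, 239.0]]
44 18 [[322.0, 263.0], [321.0, 239.0], [321.0, 215.0], [346.0, 239.0], [296.0, 239.0]]
80 6 [[321.0, 265.0], [321.0, 256.0], [321.0, 247.0], [331.0, 256.0], [312.0, 256.0]]
[85, 85, 84, 84, 83, 83, 82, 81, 81, 82, 81, 82, 82, 83, 83, 80, 74, 72, 69, 59, 47, 40, 38, 45, 63, 81, 100, 137, 180, 212, 219, 218, 219, 220, 218, 217, 218, 219, 219, 219, 219, 217, 214, 204, 179, 151, 130, 116, 104, 99, 98, 98, 100, 111, 144, 190, 224, 232, 231, 228, 222, 220, 217, 207, 178, 134, 94, 81, 78, 79, 80, 81, 85, 90, 96, 101, 115, 140, 169, 188, 192, 193, 190, 191, 189, 188, 187, 186, 187, 191, 191, 191, 190, 188, 180, 166, 164, 196, 222, 230, 232, 232, 231, 229, 220, 198, 149, 98, 75, 77, 81, 84, 85, 84, 84, 83, 86, 87, 86, 86, 87, 87, 88, 87, 87, 89, 104, 134, 160, 172, 177, 180, 183, 183, 181, 180, 181, 183, 188, 191, 191, 189, 184, 176, 172, 170, 168, 163, 160, 160, 160, 161, 157, 157, 155, 153, 149, 144, 137, 117]
```

```bash
python3 -m handwheel '{"travel":[[0.13,1.5,0.02],[0,1.5,0],[0,1.3,0],[0,0,0],[0,0,0]],"angular":[[0,0,0],[0,0,0],[0,0,0],[0,0,0],[0,0,0]],"gripper":[0,0,0,0,0]}' 25
python3 - <<'E'
from h import *
p,sd,s=avg(3);print(p,sd);p,_,o=pose();print(p,o["force"],o["opening"])
E
for i in 1 ; do python3 -m handwheel '{"travel":[[0,0.1,0],[0,0,0]],"angular":[[0,0,0],[0,0,0]],"gripper":[0,0]}'; python3 -m handwheel '{"travel":[[0,0.1,0],[0,0,0]],"angular":[[0,0,0],[0,0,0]],"gripper":[0,0]}';python3 -m handwheel '{"travel":[[0,0.1,0],[0,0,0]],"angular":[[0,0,0],[0,0,0]],"gripper":[0,0]}';python3 -m handwheel '{"travel":[[0,0.1,0],[0,0,0]],"angular":[[0,0,0],[0,0,0]],"gripper":[0,0]}';done | egrep "tcp|force"
```

```text
time_s: 18.0
tcp_pos: [492.7, 50.0, 84.0]
orientation: [0.707, -0.003, 0.002, -0.707]
force: [0.9, 0.6, 1.2]
opening: 0.008
[493.20035223  49.97913888  84.73346295] [0.40157242 0.0056151  0.55021078]
[493.80120973  49.9826745   85.60604955] [ 0.53817252 -0.29205051  0.51641999] 0.004834516422775079
tcp_pos: [493.6, 50.0, 84.4]
force: [-0.5, -0.1, -1.0]
tcp_pos: [493.3, 50.0, 83.0]
force: [0.5, -0.7, -0.7]
tcp_pos: [493.2, 50.0, 81.9]
force: [0.2, -0.1, -0.2]
tcp_pos: [493.2, 50.0, 80.8]
force: [0.3, -0.5, -0.2]
```

```bash
{ python3 -m handwheel '{"travel":[[0,0.05,0],[0,0,0]],"angular":[[0,0,0],[0,0,0]],"gripper":[0,0]}'; python3 -m handwheel '{"travel":[[0,0.05,0],[0,0,0]],"angular":[[0,0,0],[0,0,0]],"gripper":[0,0]}';python3 -m handwheel '{"travel":[[0,0.05,0],[0,0,0]],"angular":[[0,0,0],[0,0,0]],"gripper":[0,0]}';python3 -m handwheel '{"travel":[[0,0.05,0],[0,0,0]],"angular":[[0,0,0],[0,0,0]],"gripper":[0,0]}'; python3 -m handwheel '{"travel":[[0,0.1,0],[0,0,0]],"angular":[[0,0,0],[0,0,0]],"gripper":[0,0]}';  python3 -m handwheel '{"travel":[[0,0.1,0],[0,0,0],[0,0,0]],"angular":[[0,0,0],[0,0,0],[0,0,0]],"gripper":[0,0,0]}';} | egrep "tcp|force"
```

```text
tcp_pos: [493.2, 50.0, 80.5]
force: [-0.1, 1.2, 0.3]
tcp_pos: [493.4, 50.0, 80.3]
force: [0.1, -0.4, 2.1]
tcp_pos: [493.5, 50.0, 80.1]
force: [-1.5, 0.5, 5.7]
tcp_pos: [493.5, 50.0, 79.5]
force: [-2.4, 1.0, 5.7]
tcp_pos: [493.5, 50.0, 78.5]
force: [-2.2, 0.5, 5.2]
tcp_pos: [493.5, 50.0, 77.7]
force: [-2.1, -0.1, 6.6]
```

```bash
python3 -m handwheel '{"travel":[[0,0.15,0],[0,0.15,0],[0,0.15,0],[0,0.15,0],[0,0.15,0]],"angular":[[0,0,0],[0,0,0],[0,0,0],[0,0,0],[0,0,0]],"gripper":[0,0,0,0,0]}'; python3 -m handwheel '{"travel":[[0,0,0],[0,0,0],[0,0,0],[0,0,0]],"angular":[[0,0,0],[0,0,0],[0,0,0],[0,0,0]],"gripper":[0,0,0,0]}'
python3 - <<'E'
from h import *
F=[];
for i in range(5):
    s=env.snapshot("wrist");p,_,o=pose();F.append(o["force"])
print(p,np.mean(F,0),o["opening"]);cv2.imwrite("pics/w15.png",s["pixels"][:,:,::-1])
for l in("collar","wide_ring"): print(l,[(np.round(d["at"],1),round(d["conf"],2)) for d in env.find_in(l,s)])
E
```

```text
time_s: 20.75
tcp_pos: [493.6, 50.0, 70.7]
orientation: [0.707, -0.002, 0.002, -0.707]
force: [-4.4, 0.5, 10.2]
opening: 0.006
time_s: 21.15
tcp_pos: [493.6, 50.0, 70.8]
orientation: [0.707, -0.002, 0.002, -0.707]
force: [-4.2, -0.3, 10.1]
opening: 0.004
[493.59220977  49.98439597  70.81318975] [-4.3713372  -0.00994295  9.28827262] 0.007015070933295371
collar [(array([483.6,  53. ,  54.9]), 0.83)]
wide_ring [(array([478.8,  53.7,  33.4]), 0.61)]
```

```bash
python3 -m handwheel '{"travel":[[0,0.05,0],[0,0,0],[0,0,0],[0,0,0]],"angular":[[0,0,0],[0,0,0],[0,0,0],[0,0,0]],"gripper":[0,0,0,0]}'
python3 - <<'E'
from h import *
F=[]
for i in range(4):
    t=env.snapshot("side");p,_,o=pose();F.append(o["force"])
print(p,np.mean(F,0))
for l in("collar","wide_ring"): print(l,[(np.round(d["at"],1),round(d["conf"],2)) for d in env.find_in(l,t)])
print(env.job_done()); print(env.get_obs()["time_s"])
E
```

```text
time_s: 21.9
tcp_pos: [493.6, 50.0, 70.4]
orientation: [0.707, -0.002, 0.002, -0.707]
force: [-3.9, -0.5, 8.8]
opening: 0.006
[493.59788603  49.9916419   70.35296241] [-4.45372763e+00 -5.07873290e-03  1.01699808e+01]
collar [(array([479.1,  81.7,  22.5]), 0.4)]
wide_ring [(array([ 737.2, -199.4,   18.7]), 0.5), (array([493.4,  70. ,  32.9]), 0.48)]
the job is handed in; nothing more can be done
None
the job is handed in; nothing more can be done
```

I threaded the wide ring and then the collar onto the rightmost chuck's post. I then pressed the post down with the closed fingers and handed the job in at about 22 s, still pushing.

**Press depth:** the fingers touched the post top at about 80.2 mm and ended at 70.4 mm, so the plunger is down about 9.8 mm. The upward force averaged 10.2 N, which matches the expected 10 N at 10 mm. There was also a steady sideways force of about 4.4 N, which I left as it was.

**Rings:** in the last wrist picture the networks put the ring at 33.4 mm and the collar at 54.9 mm. The ring is within 1 mm of the rim at 34 mm, and both went down about 10 mm with the post.

**Failed or weak checks:**
- **Final side view:** the arm partly blocked the view and the networks were unreliable. They gave a low-confidence, wrong collar position, and the screwdriver came out as their best match for the ring. A second match at 32.9 mm fits the real ring.
- **Wrist circle fit on the seated collar:** this failed, so whether it is fully home rests on the release height (about 1 mm above the ring), the lack of contact force while threading, and image edges within 1–2 pixels of prediction.
- **Small x corrections:** while threading I read the wrist picture's x direction the wrong way round, so a few 0.6–0.7 mm corrections went the wrong way. Both rings still went on without measurable contact force.

I did not re-measure the jar, screwdriver and tray at the end. The arm only passed well clear of them.

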